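Close a sprung reference cell with the tamper

ROBOT

A 6-joint arm with a two-finger parallel gripper is mounted at the origin on a cart in front of the work surface, level with it; the furniture and walls round the work are solid. World frame = base frame: x ahead of the robot, y to its left, z up, the work surface at z = 0. Lengths are in m, angles in degrees, forces in N, time in s.
With the tool pointing down it reaches from about 0.35 to 0.875 m from the base axis. Payload 4.2 kg.
Tool frame: the origin (TCP) lies midway between the tips of the shut fingers; the grasp point (between the pads) lies 19 mm behind it (r.pinch_z is the distance from the TCP to the grasp point, in m); z points along the fingers, y is the line along which they close (so a half turn about z gives the same grasp; the last joint's range is limited). The gripper opens to 87 mm and grips with 3 to 60 N. Pads are 19 mm wide; open, the fingers measure 117 mm over their backs; the gripper's body (75 mm by 190 mm) begins 51 mm behind the grasp point.
Start: joints at [90.218, 22.042, 0.453, 0, -68.411, -14.817], TCP at [0.158, 0.605, 0.223] pointing down, gripper open.
Joint ranges: [-179.83, 179.83], [-69.29, 118.12], [-61.27, 80.66], [-181.25, 117.63], [-171.15, -9.14], [-177.46, 177.46]. Speed limits (degrees/s): [159.86, 159.86, 180, 180, 180, 180].

INTERFACE

Orientations are given as a 3x3 rotation matrix whose columns are the frame's x, y, z axes.
In Python, from station import r, imaging, models gives the robot as it stands. The module is installed in compiled form; this text tells all that it offers.
- The arm moves only by the tool apply_moves, never from a script. Its argument "moves" is a list of rows, each a list of 2 entries, a list of its own where there are three numbers: the shift along the tool's x, y, z in m, then the turn about the tool's z in degrees. A call has 1 to 5 rows; each row shifts and turns the commanded pose from where the row before left it, along the tool's axes as they then stand; what a row does not reach is not made up. A row lasts 1/12 s, in which the tool goes at most 41.7 mm and 7.16 degrees, less where a joint would pass 70% of its speed; a pose out of reach is approached as far as the arm can. A call is refused whole if a number of a shift passes 0.0417 or a number of a turn 7.16, either way. A call with a gripper value outside its range is refused whole. "hand" is the finger opening in m, from 0 to 0.087, set as the call begins (left out, the last holds). The fingers move at their own pace and stop on an object; the grip force is fixed at half the most. Time passes only in rows, so rows that do not move let the fingers close. It gives the time, the measured TCP pose, the force, the opening and the grip force at its end, in the units of the state.
- r.sense(): the state, without advancing time (a new reading comes with each control period).
- imaging.capture(name): name is "scene" or "side" or "wrist"; returns a dict with "frame" (400x640x3 uint8, blue, green, red), "intrinsics" (3x3 intrinsics, pixels), "eye" and "orientation" of the camera in the world. Camera axes: x right, y down, z forward; pixel columns grow to the right and rows downward; lengths in m; the calibration is good to about 2 mm. The wrist camera is an equidistant fisheye: a pixel r from the principal point sees the ray r / f radians off the axis. A picture is of the moment at which its call begins. There is no depth.
- r.finish_job(): hands the job in; it is judged then, once.
Trained networks look in a picture, given as the dict that the camera call returned (one of the last four; its "shot" number tells which), for a name from the list of things; names that differ only in an ending like _2 or _b are one class to them, and where a whole thing is asked for, a point or a joint stands for the part that bears it (a point fixed in the world has none). Each returns a list of dicts, best first, with "confidence" (0 to 1); they miss things now and then, are a little off and sometimes report something else, mostly with a low value. They report only what shows in the picture. A call takes as long as a camera call. They do not tell look-alikes from the thing itself.
- models.cut_out(picture, target): "region" (400x640 bool, what is visible of it) and "extent" ([left, top, width, height] as shares, 0 to 1, of the picture: columns of its width, rows of its height, round what is visible of it).
- models.place_of(picture, target): "at" ([column, row] as shares, 0 to 1, of the picture: columns of its width, rows of its height: a listed point, or the origin of a listed thing).
The state is a dict: "time_s": time; "joints": joint angles; "joint_velocities": joint speeds; "effort": joint torques, N m; "tcp_pos": TCP position; "ee_rot": TCP orientation; "wrist_force": force on the tool from outside, world axes, zero at the start; "moment": the same for the moment, N m; "gripper_width": opening from 0.0 (shut) to 1.0 (fully open); "gripper_force": force on a finger pad.
Only numpy, scipy, OpenCV 4.12 (cv2) and the standard library are available. Lean on these libraries where they do the work, as an engineer would, in place of code of your own. Each camera call takes 0.05 s, during which the arm holds its last target. There are 200 camera calls.

TASK

Close the reference cell: take the tamper out of its cup, press the cell's white back plate squarely down against the sprung pins until it bottoms out and all three spring catches have snapped over its rim, so that it stays down and level, then set the tamper down, not dropped, upright in its cup. Press only with the tamper and feel your way to the bottom: the plate is ceramic and cracks above about 35 N. Leave the other things on the bench alone.

Things in the scene. Friction and masses are not known exactly. Their poses are not given: they have to be found in the camera images.
- cell: The reference cell, fixed to the bench: square aluminium base 116 x 116 x 10 mm with a round barrel on it, 92 mm outside, 68 mm bore, rim 50 mm high. Origin: centre of the underside, on the bore's axis; z up. A steel depth collar round the barrel carries, inside, the flat seat for the plate and, outside, three catch housings with black pull knobs (to 73 mm from the axis, up to 45 mm high).
- catch_a (a joint): Spring catch through the bore wall on the cell's +y side: 0 = out over the bore, positive = pushed back (m). Nose 10 mm wide, 4 mm into the bore, ramped on top, flat underside 6 mm above the seat. The plate going down pushes it back about 3 mm; it snaps back to 0 over the plate's top edge about 1 mm before the plate is on the seat. The three catches together resist with up to about 5 N.
- catch_b (a joint): The same kind of catch, 120 degrees anticlockwise (from above) from catch_a.
- catch_c (a joint): The same kind of catch, 240 degrees anticlockwise (from above) from catch_a.
- plate: The cell's loose back plate: white ceramic disc 66 mm across, 5 mm thick, 60 g; cracks above 35 N. Origin: centre of its underside, z up. Starts in the bore (1 mm clearance) on three sprung pins, underside 41 mm, top 46 mm above the cell's origin. The pins push up 3 N in all at the start, 7 to 10 N down on the hard seat; released under all catches it rests 1 mm above the seat.
- cell_axis (a point): Point on the bore's axis, 30 mm above the cell's origin. The seat lies level at or below it: the collar is set anywhere from 0 to 10 mm lower, so the seat is 20 to 30 mm above the cell's origin. Where is not given (the plate hides it): it must be felt. The plate travels 11 to 21 mm. Where a catch has not snapped over the plate, that side springs up again.
- tamper: The tamper, 0.24 kg, 81 mm tall: flat round steel foot 36 mm across and 11 mm thick, thin neck, straight upright black cylindrical handle 27 mm across from 25 to 81 mm above the foot's face. Origin: centre of the foot's flat underside; z up along the handle. It starts standing in its cup.
- holder: The tamper's cup, fixed to the bench: round grey plastic cup, 66 mm across at the foot, 61 mm above, 26 mm tall, round pocket 42 mm across, pocket floor 6 mm above the bench. Origin: centre of the underside; z up. The standing tamper's origin is 6 mm above this origin.
- reagent_bottle: Bystander: small white bottle with black cap, 37 mm wide, 70 mm tall; origin at the centre of its underside. Leave it where it is.
- jar_lid: Bystander: small glass lid with a knob, 41 mm wide, 20 mm tall; origin at the centre of its underside. Leave it where it is.
- stopper: Bystander: rubber stopper, 32 mm wide, 28 mm tall; origin at the centre of its underside. Leave it where it is.
- spatula: Bystander: thin steel double spatula lying down, 10 x 171 x 5 mm (long axis y); origin at the centre of its underside. Leave it where it is.
There are look-alikes about, which are no part of the job. What is shaped like the tamper but purple is not meant.

How it is judged (in metres and radians):
On the way, in this order (a step that is already met when the one before it is completed fails the run):
1. the tamper is held, lifted out of its cup (z of tamper in the frame of holder above 0.035 m and contact force between the fingers and tamper above 1 N), for 0.2 s.
2. the tamper has pressed the plate down level (z of plate in the frame of cell below 0.0325 m and angle between the z axis of plate and the z axis of cell, either way round below 0.03 rad and contact force between tamper and plate above 5 N), for 0.1 s.
3. the tamper is set down in its cup by hand, not dropped (horizontal distance between tamper and holder below 0.008 m and z of tamper in the frame of holder below 0.016 m and contact force between the fingers and tamper above 1 N), for 0.1 s.
At the end, for the whole second after the job is handed in: Plate down under its three catches (underside under 32.5 mm above the cell's origin, level within 0.03 rad, within 4 mm of the axis); tamper upright (0.1 rad) on its cup's floor (under 10 mm above the cup's origin, within 6 mm of its axis); both at rest (z of plate in the frame of cell below 0.0325 m and angle between the z axis of plate and the z axis of cell, either way round below 0.03 rad and value of joint each of catch_a, catch_b, catch_c below 0.0015 m and horizontal distance between plate and cell below 0.004 m and linear speed of each of plate, tamper below 0.02 m/s and horizontal distance between tamper and holder below 0.006 m and z of tamper in the frame of holder below 0.01 m and angle between tamper's own z axis and vertical below 0.1 rad); the robot touches nothing.
It fails at once if more than 35 N between tamper and plate: the ceramic cracks (contact force between tamper and plate above 35 N).
It fails at once if the plate is touched with the gripper or the arm instead of the tamper (contact force between any of the fingers, the arm and plate above 1 N).
It fails at once if a bystander is moved more than 20 mm (distance of any of reagent_bottle, jar_lid, stopper, spatula from where it was at the start of the episode above 0.02 m).
It also fails if it takes over 67 s, if anything falls off the work surface, if the arm or the gripper's body presses on something with over 40 N, if the wrist force passes 120 N, or if a joint passes its speed limit or range.

## Working session

There is one attempt and no reset: what is moved stays moved. The work goes in short steps, Python scripts to look and compute and a tool call to move; the robot and the scene stay as the last step left them, time stands still between calls to the robot, and variables do not carry over. Pictures are saved under pics/ and viewed, at most 10 in all, crops included, and the job is handed in when it is done.

Besides the shell and the picture viewer there is one more tool, called after "Emit:" as a command line: name --argument value ..., lists and objects as JSON in quotes. apply_moves: Moves the arm, as the interface text tells. Its arguments: {"type":"object","properties":{"moves":{"type":"array"},"hand":{"type":"number"}},"required":["moves"]}

```bash
mkdir -p pics; cat > h.py <<'E'
import numpy as np, cv2
from station import r, imaging, models
def ray(p,uv):
    K=np.array(p["intrinsics"]);d=np.array([(uv[0]-K[0,2])/K[0,0],(uv[1]-K[1,2])/K[1,1]])
    if p.get("fish"):
        t=np.linalg.norm(d); v=np.array([*(d/max(t,1e-9)*np.sin(t)),np.cos(t)])
    else: v=np.array([*d,1.])
    v=np.array(p["orientation"])@v
    return np.array(p["eye"]),v/np.linalg.norm(v)
def cap(n):
    p=imaging.capture(n);p["fish"]=(n=="wrist");return p
def tri(rs):
    A=sum(np.eye(3)-np.outer(v,v) for e,v in rs);b=sum((np.eye(3)-np.outer(v,v))@e for e,v in rs)
    x=np.linalg.solve(A,b);return x,[np.linalg.norm(np.cross(x-e,v)) for e,v in rs]
def onz(rr,z):
    e,v=rr;return e+v*(z-e[2])/v[2]
E
python3 - <<'E'
from h import *
np.set_printoptions(precision=4,suppress=True)
s=r.sense();print(s["tcp_pos"],s["ee_rot"],s["time_s"],r.pinch_z)
ims=[]
for n in ["scene","side","wrist"]:
    p=cap(n);cv2.imwrite(f"pics/{n}0.png",p["frame"]);ims.append(p["frame"]);print(n,p["eye"],np.array(p["orientation"]).round(3).tolist(),p["intrinsics"])
    for t in ["tamper","holder","cell","plate","cell_axis","reagent_bottle","stopper","jar_lid","spatula"]:
        for o in models.place_of(p,t)[:3]:
            a=np.array(o["at"])*[640,400];z={"tamper":.006,"cell_axis":.03,"plate":.041}.get(t,0);print(n,t,round(o["confidence"],2),a.round(1),onz(ray(p,a),z))
E
```

```text
[0.1573 0.6043 0.2215] [[ 0.9677 -0.2523 -0.0005]
 [-0.2523 -0.9677 -0.0021]
 [ 0.0001  0.0022 -1.    ]] 0.0 0.0187
scene [ 0.1907 -0.4623  0.6475] [[0.777, -0.437, 0.453], [-0.629, -0.521, 0.577], [-0.017, -0.734, -0.679]] [[364.6657   0.     328.3655]
 [  0.     364.6657 201.882 ]
 [  0.       0.       1.    ]]
scene tamper 0.95 [363.1 231.6] [ 0.616  -0.0508  0.006 ]
scene tamper 0.84 [388.9 261.4] [ 0.5991 -0.1519  0.006 ]
scene tamper 0.74 [366.6 278.7] [ 0.5302 -0.1538  0.006 ]
scene holder 0.57 [364.  280.7] [ 0.5256 -0.1511  0.    ]
scene cell 0.97 [297.1 202.4] [0.5583 0.1391 0.    ]
scene cell 0.64 [417.2 235.3] [ 0.71   -0.1376  0.    ]
scene plate 0.87 [289.6 186.3] [0.5555 0.1632 0.041 ]
scene cell_axis 0.7 [296.4 190. ] [0.5672 0.151  0.03  ]
scene reagent_bottle 0.63 [359.1 191.8] [0.7106 0.0659 0.    ]
scene reagent_bottle 0.19 [291.6 200.8] [0.5507 0.1535 0.    ]
scene stopper 0.55 [316.2 240.4] [0.5166 0.0029 0.    ]
scene jar_lid 0.5 [273.6 274.1] [ 0.3871 -0.0144  0.    ]
scene spatula 0.62 [413.7 236.3] [ 0.7013 -0.1343  0.    ]
side [ 0.3745 -0.6679  0.5449] [[0
[... 335 characters left out ...]
de holder 0.57 [320.4 258.5] [ 0.5197 -0.1381  0.    ]
side cell 0.89 [307.6 181.9] [0.5662 0.1542 0.    ]
side plate 0.8 [306.3 166.8] [0.5669 0.166  0.041 ]
side cell_axis 0.76 [304.5 169.8] [0.5625 0.17   0.03  ]
side cell_axis 0.62 [305.6 219.3] [ 0.5135 -0.0397  0.03  ]
side reagent_bottle 0.84 [372.6 190.7] [0.7202 0.0635 0.    ]
side stopper 0.66 [372.8 190.7] [0.7207 0.0634 0.    ]
side jar_lid 0.31 [306.1 182.8] [0.5613 0.1508 0.    ]
side spatula 0.53 [405.1 237.1] [ 0.7189 -0.1277  0.    ]
wrist [0.2282 0.5859 0.384 ] [[-0.252, -0.932, -0.259], [-0.968, 0.243, 0.067], [0.001, 0.268, -0.964]] [[309.7069   0.     319.5392]
 [  0.     309.7069 198.5652]
 [  0.       0.       1.    ]]
```

```bash
python3 -c "
import cv2,numpy as np
a=cv2.imread('pics/scene0.png')[120:320,220:470];b=cv2.imread('pics/side0.png')[120:300,220:470]
cv2.imwrite('pics/c0.png',np.vstack([cv2.resize(a,None,fx=1.55,fy=1.55,interpolation=3),cv2.resize(b,None,fx=1.55,fy=1.55,interpolation=3)]))"
```

```text
(no output)
```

View pics/c0.png

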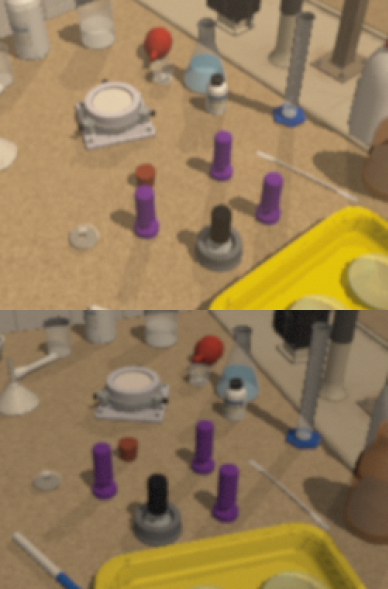

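View pics/scene0.png

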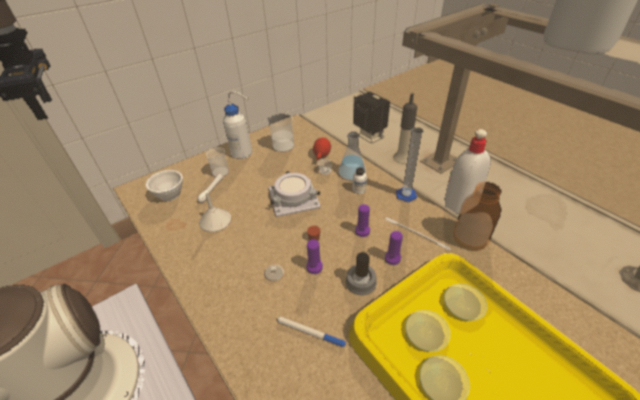

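The real tamper is the black-handled one standing in the grey cup, at scene (362,272) and side (321,250). The three purple ones, at scene (363,220), (395,248) and (314,257), are look-alikes: wrong colour and no cup. The crop confirms this. The cell is at scene (295,195). I'll move over the cell first and measure there with the wrist camera.

Emit:
apply_moves --moves '[[[0.033,0.022,0],0],[[0.033,0.022,0],0],[[0.033,0.022,0],0],[[0.033,0.022,0],0],[[0.033,0.022,0],0]]'

```text
time_s: 1.92
tcp_pos: [0.2903, 0.4553, 0.2227]
ee_rot: [[0.968, -0.251, 0.0], [-0.251, -0.968, 0.0], [0.0, -0.0, -1.0]]
wrist_force: [0.8, 0.8, 0.8]
gripper_width: 0.997
gripper_force: 0.0
```

Emit:
apply_moves --moves '[[[0.033,0.022,0],0],[[0.033,0.022,0],0],[[0.033,0.022,0],0],[[0.033,0.022,0],0],[[0.033,0.022,0],0]]'

```text
time_s: 2.33
tcp_pos: [0.4224, 0.3071, 0.223]
ee_rot: [[0.968, -0.252, 0.001], [-0.252, -0.968, 0.001], [0.0, -0.001, -1.0]]
wrist_force: [-0.1, -0.0, 0.1]
gripper_width: 1.001
gripper_force: 0.0
```

Emit:
apply_moves --moves '[[[0.033,0.022,0],0],[[0.033,0.022,0],0],[[0.033,0.022,0],0],[[0.02,0.014,0],0],[[0,0,0],0]]'

```text
time_s: 2.75
tcp_pos: [0.5187, 0.198, 0.2223]
ee_rot: [[0.966, -0.257, 0.0], [-0.257, -0.966, -0.001], [0.0, 0.001, -1.0]]
wrist_force: [0.2, 0.5, 0.3]
gripper_width: 1.001
gripper_force: 0.0
```

```bash
cat > w.py <<'E'
from h import *
import sys,pickle
np.set_printoptions(precision=4,suppress=True)
n=sys.argv[1]; p=cap("wrist");cv2.imwrite(f"pics/{n}.png",p["frame"]);s=r.sense();print(s["tcp_pos"],p["eye"],s["time_s"])
out={}
for t in sys.argv[2:]:
    o=models.cut_out(p,t)
    for q in o[:3]:
        m=q["region"].astype(np.uint8);c=max(cv2.findContours(m,0,2)[0],key=cv2.contourArea)
        e=cv2.fitEllipse(c);print(t,"cut",round(q["confidence"],2),np.round(e[0],1),np.round(e[1],1),onz(ray(p,e[0]),.046 if t=="plate" else 0.0))
    for q in models.place_of(p,t)[:3]:
        a=np.array(q["at"])*[640,400];print(t,"pt",round(q["confidence"],2),a.round(1),onz(ray(p,a),{"tamper":.006,"cell_axis":.03,"plate":.041}.get(t,0)))
pickle.dump(p,open(f"{n}.pkl","wb"))
E
python3 w.py w1 cell plate cell_axis
```

```text
[0.5175 0.1994 0.2223] [0.5893 0.1789 0.3838] 2.8
cell cut 0.56 [338.6 131.6] [112.5 114. ] [0.5631 0.161  0.    ]
plate cut 0.87 [339.7 133.6] [58.6 59.3] [0.5637 0.1625 0.046 ]
plate pt 0.6 [340.2 133.4] [0.5635 0.1617 0.041 ]
cell_axis cut 0.65 [337.4 132.6] [112.7 114.8] [0.5622 0.1627 0.    ]
```

Emit:
apply_moves --moves '[[[0.02,0.035,0],0],[[0.02,0.035,0],0],[[0.0,0.02,0],0],[[0,0,0],0]]'

```text
time_s: 3.43
tcp_pos: [0.5314, 0.1019, 0.2226]
ee_rot: [[0.967, -0.254, -0.001], [-0.254, -0.967, -0.001], [-0.001, 0.001, -1.0]]
wrist_force: [-1.3, 0.4, -0.1]
gripper_width: 0.998
gripper_force: 0.0
```

```bash
python3 w.py w2 cell plate cell_axis holder tamper
```

```text
[0.5319 0.1033 0.2228] [0.6022 0.0829 0.384 ] 3.4833
cell cut 0.88 [266.9 160.2] [108.1 112.7] [0.564  0.1611 0.    ]
plate cut 0.96 [260.3 165.9] [57.1 57.8] [0.5644 0.1608 0.046 ]
plate cut 0.21 [297.3 117.5] [ 8.4 10.2] [0.605  0.1065 0.046 ]
plate pt 0.96 [260.7 165.4] [0.5643 0.1613 0.041 ]
plate pt 0.31 [387.1 165.6] [0.5277 0.0224 0.041 ]
cell_axis cut 0.95 [266.3 159.9] [109.8 113.2] [0.5646 0.1617 0.    ]
holder cut 0.69 [499.  139.9] [43.4 46.4] [ 0.517  -0.1535 -0.    ]
tamper cut 0.83 [422.2  74.9] [27.  49.1] [ 0.6224 -0.057   0.    ]
tamper cut 0.75 [495.3  67. ] [25.6 57.5] [ 0.6177 -0.1694  0.    ]
tamper cut 0.73 [513.4 142.5] [24.6 56.6] [ 0.5084 -0.1785  0.    ]
tamper pt 0.83 [485.3  67.7] [ 0.6183 -0.1488  0.006 ]
tamper pt 0.69 [415.7  80.2] [ 0.6169 -0.0445  0.006 ]
tamper pt 0.68 [444.2 187.5] [ 0.4728 -0.0548  0.006 ]
```

View pics/w1.png

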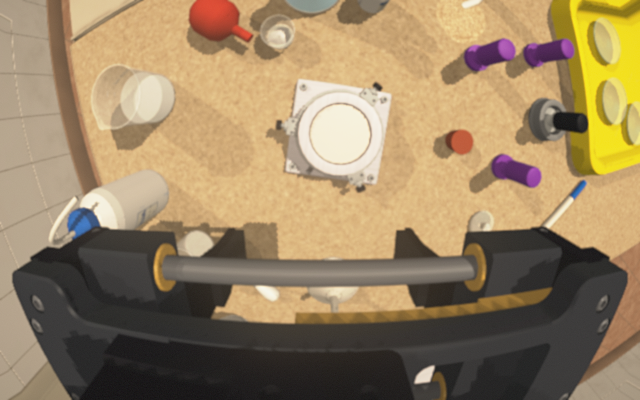

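Emit:
apply_moves --moves '[[[0,0.037,0],0],[[0,0.037,0],0],[[0,0.037,0],0],[[0,0.037,0],0],[[0,0.037,0],0]]'

```text
time_s: 4.4
tcp_pos: [0.4852, -0.0761, 0.2227]
ee_rot: [[0.968, -0.251, 0.0], [-0.251, -0.968, -0.0], [0.0, -0.0, -1.0]]
wrist_force: [1.0, 0.3, -0.4]
gripper_width: 1.0
gripper_force: 0.0
```

Emit:
apply_moves --moves '[[[0,0.035,0],0],[[0,0,0],0],[[0,0,0],0]]'

```text
time_s: 4.65
tcp_pos: [0.4765, -0.1102, 0.2227]
ee_rot: [[0.967, -0.255, 0.0], [-0.255, -0.967, 0.0], [0.0, -0.0, -1.0]]
wrist_force: [0.9, -0.1, 0.4]
gripper_width: 1.001
gripper_force: 0.0
```

```bash
python3 w.py w3 holder tamper
```

```text
[ 0.4769 -0.1092  0.2227] [ 0.5471 -0.1294  0.3841] 4.7
holder cut 0.62 [339.4 132.4] [51.9 53.6] [ 0.5197 -0.1477  0.    ]
holder pt 0.85 [338.3 130.2] [ 0.5227 -0.147   0.    ]
tamper cut 0.9 [230.4  74.7] [26.4 49.3] [ 0.6279 -0.0355  0.    ]
tamper cut 0.87 [341.8 134.2] [27.6 32. ] [ 0.5167 -0.15    0.    ]
tamper cut 0.85 [318.7  52.2] [29.4 40.3] [ 0.6233 -0.1485  0.    ]
tamper pt 0.86 [340.8 130. ] [ 0.5225 -0.1498  0.006 ]
tamper pt 0.74 [321.8  58.2] [ 0.6138 -0.1499  0.006 ]
tamper pt 0.69 [238.1  79.7] [ 0.6173 -0.0448  0.006 ]
```

Emit:
apply_moves --moves '[[[0.0,0.035,0],0],[[0,0.035,0],0],[[0,0,0],0],[[0,0,0],0]]'

```text
time_s: 5.23
tcp_pos: [0.4593, -0.1768, 0.2224]
ee_rot: [[0.967, -0.253, -0.0], [-0.253, -0.967, 0.0], [-0.0, -0.0, -1.0]]
wrist_force: [0.7, -1.3, 0.5]
gripper_width: 0.999
gripper_force: 0.0
```

```bash
python3 w.py w4 holder tamper
```

```text
[ 0.4595 -0.1762  0.2224] [ 0.53   -0.1959  0.3838] 5.2833
holder cut 0.91 [282.8 133.1] [52.1 54.4] [ 0.5196 -0.1464  0.    ]
holder pt 0.86 [283.7 135.8] [ 0.516  -0.1466  0.    ]
holder pt 0.72 [ 78.9 173.5] [0.5632 0.1898 0.    ]
tamper cut 0.9 [174.8  79.8] [26.2 54.9] [ 0.6309 -0.0266  0.    ]
tamper cut 0.73 [257.8  54.3] [28.9 45. ] [ 0.6247 -0.1421  0.    ]
tamper cut 0.63 [279.3 135.2] [29.2 38.2] [ 0.5183 -0.1415  0.    ]
tamper pt 0.86 [231.9 188.9] [ 0.4694 -0.0634  0.006 ]
tamper pt 0.72 [189.   86.7] [ 0.6132 -0.0463  0.006 ]
tamper pt 0.57 [262.9  60.5] [ 0.6136 -0.1471  0.006 ]
```

View pics/w3.png

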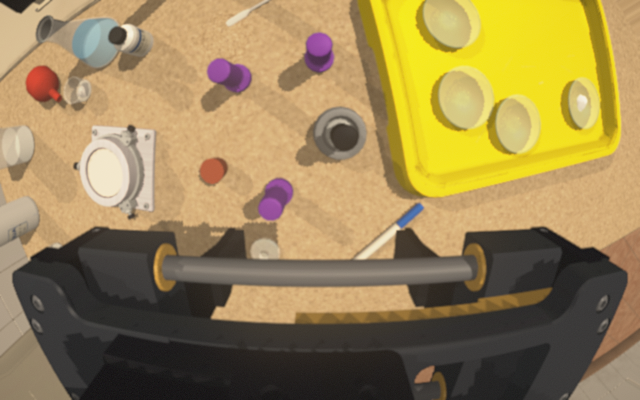

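The picture shows the cup with the black handle at (340,132). Purple look-alikes stand at (230,75), (319,52) and (275,198), and the cell is at (118,170). Next I'll enlarge the cup in both wrist views to triangulate the handle top and the rim.

```bash
python3 - <<'E'
from h import *
import pickle
np.set_printoptions(precision=4,suppress=True)
out=[];R=[];C=[];P=[]
ps=[pickle.load(open(f"w{i}.pkl","rb")) for i in (1,2,3,4)]
for p,(u,v) in zip(ps[2:],[(339,132),(282,133)]):
    c=p["frame"][v-35:v+35,u-35:u+35];g=cv2.cvtColor(c,6)
    m=(g<45).astype(np.uint8);cn=max(cv2.findContours(m,0,2)[0],key=cv2.contourArea)
    e=cv2.fitEllipse(cn);print("dark",np.array(e[0])+[u-35,v-35],e[1],e[2])
    out.append(cv2.resize(c,(380,380),interpolation=3))
cv2.imwrite("pics/cup.png",np.hstack(out))
print("plate tri",tri([ray(ps[0],(339.7,133.6)),ray(ps[1],(260.3,165.9))]))
print("holder tri",tri([ray(ps[2],(339.4,132.4)),ray(ps[3],(282.8,133.1))]))
E
```

```text
Traceback (most recent call last):
ValueError: max() iterable argument is empty
```

```bash
python3 - <<'E'
from h import *
import pickle
np.set_printoptions(precision=4,suppress=True)
out=[]
ps=[pickle.load(open(f"w{i}.pkl","rb")) for i in (1,2,3,4)]
for p,(u,v) in zip(ps[2:],[(339,132),(282,133)]):
    c=p["frame"][v-35:v+35,u-35:u+35];g=cv2.cvtColor(c,6);print(g.min(),[np.percentile(g,k) for k in(5,10,20,40)])
    out.append(cv2.resize(c,(380,380),interpolation=3))
cv2.imwrite("pics/cup.png",np.hstack(out))
print("plate tri",tri([ray(ps[0],(339.7,133.6)),ray(ps[1],(260.3,165.9))]))
print("holder tri",tri([ray(ps[2],(339.4,132.4)),ray(ps[3],(282.8,133.1))]))
E
```

```text
53 [np.float64(62.0), np.float64(69.0), np.float64(100.0), np.float64(132.0)]
55 [np.float64(65.0), np.float64(68.0), np.float64(111.0), np.float64(134.0)]
plate tri (array([0.5635, 0.1622, 0.0395]), [np.float64(0.00020562756654068172), np.float64(0.00020562756654077342)])
holder tri (array([ 0.52  , -0.1473,  0.0068]), [np.float64(0.00021428657324093673), np.float64(0.0002142865732407514)])
```

View pics/cup.png

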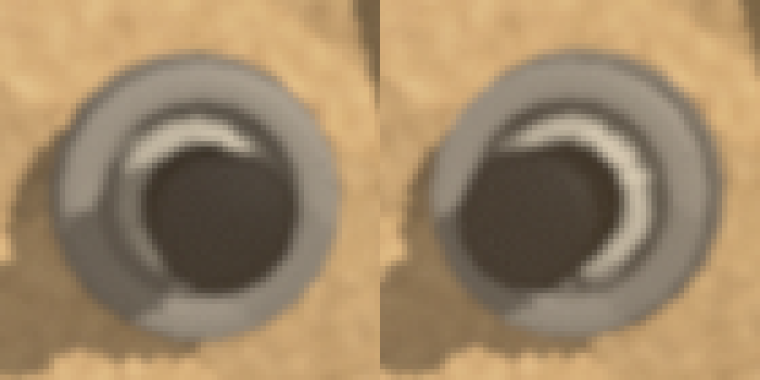

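```bash
python3 - <<'E'
from h import *
import pickle
np.set_printoptions(precision=4,suppress=True)
ps=[pickle.load(open(f"w{i}.pkl","rb")) for i in (1,2,3,4)]
a=[ray(ps[2],(344.7,136.7)),ray(ps[3],(275.4,138))]
print("top",tri(a),[onz(q,.087) for q in a])
b=[ray(ps[2],(340.1,132.5)),ray(ps[3],(283.0,133.4))]
print("rim",tri(b),[onz(q,.026) for q in b])
# project 66mm foot/61 rim circles of hypothesised holder and fit by silhouette mask
from scipy.optimize import least_squares
def proj(p,X):
    c=(np.array(X)-p["eye"])@np.array(p["orientation"]);t=np.arctan2(np.hypot(c[:,0],c[:,1]),c[:,2]);n=c[:,:2]/np.hypot(c[:,0],c[:,1])[:,None]
    K=p["intrinsics"];return n*t[:,None]*K[0][0]+[K[0][2],K[1][2]]
th=np.linspace(0,6.283,60)
def circ(c,rad,z):return np.c_[c[0]+rad*np.cos(th),c[1]+rad*np.sin(th),0*th+z]
c=(.520,-.1475)
outs=[]
for p,(u,v) in zip(ps[2:],[(339,132),(282,133)]):
    im=cv2.resize(p["frame"][v-35:v+35,u-35:u+35],(380,380),interpolation=3)
    for rad,z,col in[(.0305,.026,(0,255,0)),(.021,.026,(255,255,0)),(.0135,.087,(0,0,255))]:
        q=((proj(p,circ(c,rad,z))-[u-35,v-35]+.5)*380/70).astype(int);cv2.polylines(im,[q],True,col,1)
    outs.append(im)
cv2.imwrite("pics/fit.png",np.hstack(outs))
E
```

```text
top (array([ 0.5193, -0.148 ,  0.0771]), [np.float64(0.0004063508612264028), np.float64(0.00040635086122636614)]) [array([ 0.5206, -0.1474,  0.087 ]), array([ 0.5193, -0.1494,  0.087 ])]
rim (array([ 0.5198, -0.1479,  0.0102]), [np.float64(0.00033758045574411105), np.float64(0.0003375804557440041)]) [array([ 0.5212, -0.1472,  0.026 ]), array([ 0.5199, -0.1499,  0.026 ])]
```

View pics/fit.png

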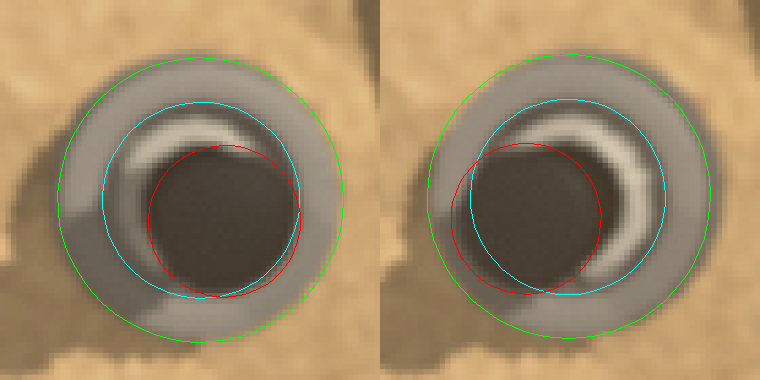

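Emit:
apply_moves --moves '[[[0.026,-0.021,0],0],[[0.0254,-0.0218,0],0],[[0,0,0.03],0],[[0,0,0.03],0],[[0,0,0],0]]'

```text
time_s: 5.9
tcp_pos: [0.5163, -0.1462, 0.1567]
ee_rot: [[0.968, -0.252, -0.012], [-0.252, -0.968, 0.002], [-0.012, 0.001, -1.0]]
wrist_force: [-0.7, 0.5, -0.5]
gripper_width: 0.997
gripper_force: 0.0
```

```bash
python3 - <<'E'
from h import *
s=r.sense();d=np.array([.520,-.148,.051])-s["tcp_pos"];print(s["tcp_pos"],np.array(s["ee_rot"]).T@d)
cv2.imwrite("pics/side1.png",cap("side")["frame"])
E
```

```text
[ 0.51626426 -0.14624563  0.15668479] [0.00537156 0.00064368 0.10562689]
```

Emit:
apply_moves --moves '[[[0,0,0],0],[[0,0,0],0]]'

```text
time_s: 6.12
tcp_pos: [0.5212, -0.148, 0.1647]
ee_rot: [[0.968, -0.251, 0.004], [-0.251, -0.968, -0.001], [0.004, -0.0, -1.0]]
wrist_force: [-0.0, 0.2, 0.4]
gripper_width: 1.001
gripper_force: 0.0
```

Emit:
apply_moves --moves '[[[0,0,0.03],0],[[0,0,0.03],0],[[0,0,0.03],0],[[0,0,0.021],0],[[0,0,0],0]]'

```text
time_s: 6.53
tcp_pos: [0.5178, -0.148, 0.0493]
ee_rot: [[0.967, -0.253, -0.006], [-0.253, -0.967, 0.0], [-0.005, 0.001, -1.0]]
wrist_force: [-0.7, -0.1, 0.4]
gripper_width: 1.002
gripper_force: 0.0
```

Emit:
apply_moves --moves '[[[0,0,0],0],[[0,0,0],0],[[0,0,0],0]]'

```text
time_s: 6.78
tcp_pos: [0.5218, -0.1481, 0.0541]
ee_rot: [[0.968, -0.252, 0.005], [-0.252, -0.968, -0.0], [0.005, -0.001, -1.0]]
wrist_force: [-0.5, 0.5, 0.3]
gripper_width: 0.998
gripper_force: 0.0
```

```bash
python3 - <<'E'
from h import *
a=cap("side")["frame"][150:310,220:420];b=cap("scene")["frame"][180:340,270:470]
cv2.imwrite("pics/pre.png",np.hstack([cv2.resize(x,None,fx=2,fy=2,interpolation=3) for x in (a,b)]))
E
```

```text
(no output)
```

View pics/pre.png

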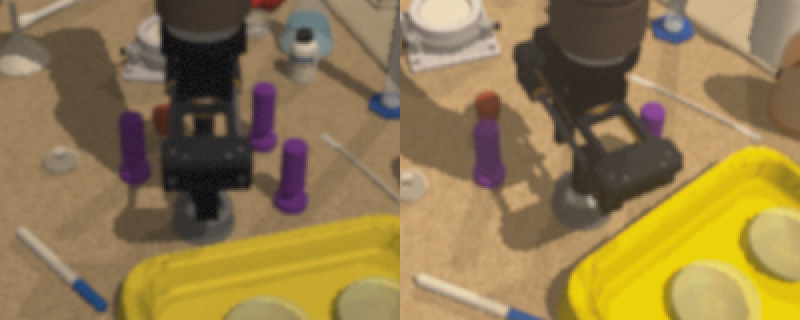

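The handle sits between the fingers above the cup, and no look-alike is touched. I'll close the gripper now.

Emit:
apply_moves --moves '[[[0,0,0],0],[[0,0,0],0],[[0,0,0],0],[[0,0,0],0],[[0,0,0],0]]' --hand 0.0

```text
time_s: 7.3
tcp_pos: [0.5198, -0.148, 0.0516]
ee_rot: [[0.968, -0.252, -0.0], [-0.252, -0.968, -0.0], [-0.0, 0.0, -1.0]]
wrist_force: [0.3, -0.6, 0.1]
gripper_width: 0.707
gripper_force: 0.0
```

Emit:
apply_moves --moves '[[[0,0,0],0],[[0,0,0],0],[[0,0,0],0]]'

```text
time_s: 7.55
tcp_pos: [0.5198, -0.148, 0.0515]
ee_rot: [[0.968, -0.252, -0.0], [-0.252, -0.968, -0.0], [-0.0, 0.0, -1.0]]
wrist_force: [0.4, -0.2, -0.6]
gripper_width: 0.477
gripper_force: 0.0
```

Emit:
apply_moves --moves '[[[0,0,0],0],[[0,0,0],0],[[0,0,0],0],[[0,0,0],0],[[0,0,0],0]]'

```text
time_s: 7.97
tcp_pos: [0.5199, -0.1479, 0.0515]
ee_rot: [[0.968, -0.252, 0.0], [-0.252, -0.968, 0.0], [0.0, -0.0, -1.0]]
wrist_force: [0.3, 0.7, 0.0]
gripper_width: 0.301
gripper_force: 29.9
```

Emit:
apply_moves --moves '[[[0,0,0],0],[[0,0,0],0],[[0,0,0],0]]'

```text
time_s: 8.22
tcp_pos: [0.5199, -0.148, 0.0515]
ee_rot: [[0.968, -0.252, 0.0], [-0.252, -0.968, 0.0], [0.0, -0.0, -1.0]]
wrist_force: [0.3, 0.3, -0.7]
gripper_width: 0.3
gripper_force: 29.9
```

Emit:
apply_moves --moves '[[[0,0,-0.01],0],[[0,0,-0.02],0],[[0,0,-0.03],0],[[0,0,-0.03],0],[[0,0,-0.02],0]]'

```text
time_s: 8.63
tcp_pos: [0.5202, -0.1483, 0.1646]
ee_rot: [[0.968, -0.252, 0.002], [-0.252, -0.968, -0.001], [0.003, -0.0, -1.0]]
wrist_force: [0.8, -0.3, -4.3]
gripper_width: 0.303
gripper_force: 29.9
```

Emit:
apply_moves --moves '[[[0,0,0],0],[[0,0,0],0],[[-0.001,-0.01,0],0],[[-0.002,-0.02,0],0],[[-0.003,-0.03,0],0]]'

```text
time_s: 9.05
tcp_pos: [0.5272, -0.0888, 0.1592]
ee_rot: [[0.967, -0.255, -0.005], [-0.255, -0.967, -0.0], [-0.005, 0.002, -1.0]]
wrist_force: [0.4, 0.2, -2.6]
gripper_width: 0.303
gripper_force: 29.9
```

Emit:
apply_moves --moves '[[[-0.003,-0.03,0],0],[[-0.003,-0.03,0],0],[[-0.003,-0.03,0],0],[[-0.003,-0.03,0],0],[[-0.004,-0.03,0],0]]'

```text
time_s: 9.47
tcp_pos: [0.55, 0.0623, 0.1591]
ee_rot: [[0.968, -0.252, -0.005], [-0.252, -0.968, -0.001], [-0.004, 0.003, -1.0]]
wrist_force: [0.3, -0.6, -2.5]
gripper_width: 0.305
gripper_force: 29.9
```

Emit:
apply_moves --moves '[[[-0.004,-0.03,0],0],[[-0.004,-0.03,0],0],[[-0.003,-0.025,0],0],[[-0.0025,-0.016,0],0],[[0,0,0],0]]'

```text
time_s: 9.88
tcp_pos: [0.5633, 0.1648, 0.1594]
ee_rot: [[0.969, -0.249, -0.003], [-0.249, -0.969, -0.001], [-0.002, 0.002, -1.0]]
wrist_force: [0.4, -0.6, -2.5]
gripper_width: 0.301
gripper_force: 29.9
```

Emit:
apply_moves --moves '[[[0,0,0],0],[[0,0,0],0],[[0,0,0],0],[[0,0,0],0],[[0,0,0],0]]'

```text
time_s: 10.3
tcp_pos: [0.5638, 0.1609, 0.1616]
ee_rot: [[0.967, -0.253, -0.0], [-0.253, -0.967, -0.0], [-0.0, 0.0, -1.0]]
wrist_force: [1.1, -0.9, -2.9]
gripper_width: 0.301
gripper_force: 29.9
```

```bash
python3 w.py w5 plate cell; python3 - <<'E'
from h import *
s=r.sense();print(s["tcp_pos"],s["wrist_force"],s["gripper_force"],s["gripper_width"])
a=cap("side")["frame"][80:230,210:410];b=cap("scene")["frame"][80:230,200:400]
cv2.imwrite("pics/over.png",np.hstack([cv2.resize(x,None,fx=2,fy=2,interpolation=3) for x in (a,b)]))
E
```

```text
[0.5639 0.1611 0.1617] [0.6345 0.1419 0.323 ] 10.35
plate cut 0.71 [317.5 188.8] [59.3 69. ] [0.5695 0.1606 0.046 ]
plate pt 0.81 [315.5 190.5] [0.5672 0.1632 0.041 ]
cell cut 0.84 [316.1 181.2] [115.7 125.9] [0.5671 0.1631 0.    ]
[0.56390241 0.16162361 0.16165876] [-0.08430739  0.3535842  -3.47130617] 29.943981422111392 0.30331122761860835
```

View pics/over.png

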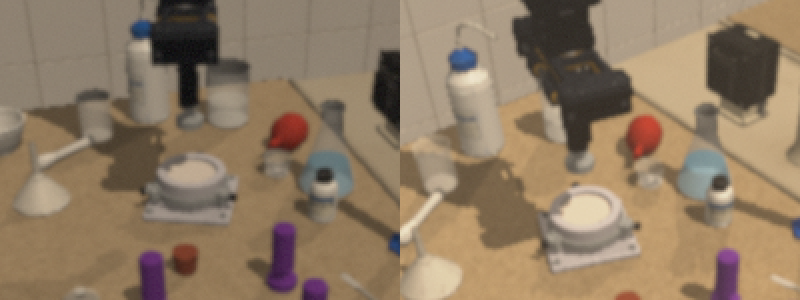

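The tamper is held upright over the cell. I'll lower it in stages.

Emit:
apply_moves --moves '[[[0,0,0.01],0],[[0,0,0.018],0],[[0,0,0.016],0],[[0,0,0.01],0],[[0,0,0.005],0]]'

```text
time_s: 11.07
tcp_pos: [0.5627, 0.1613, 0.1002]
ee_rot: [[0.968, -0.252, -0.003], [-0.252, -0.968, -0.002], [-0.003, 0.003, -1.0]]
wrist_force: [0.0, 0.2, -3.2]
gripper_width: 0.3
gripper_force: 29.9
```

Emit:
apply_moves --moves '[[[0,0,0.002],0],[[0,0,0.002],0],[[0,0,0.001],0],[[0,0,0.001],0],[[0,0,0.001],0]]'

```text
time_s: 11.48
tcp_pos: [0.5643, 0.1621, 0.0962]
ee_rot: [[0.968, -0.252, 0.001], [-0.252, -0.968, 0.001], [0.001, -0.001, -1.0]]
wrist_force: [-0.9, -0.6, -3.2]
gripper_width: 0.299
gripper_force: 29.9
```

Emit:
apply_moves --moves '[[[0,0,0.001],0],[[0,0,0.001],0],[[0,0,0.001],0],[[0,0,0.001],0],[[0,0,0.001],0]]'

```text
time_s: 11.9
tcp_pos: [0.564, 0.1619, 0.0907]
ee_rot: [[0.968, -0.252, 0.0], [-0.252, -0.968, -0.0], [0.0, -0.0, -1.0]]
wrist_force: [-0.1, 0.3, -0.4]
gripper_width: 0.297
gripper_force: 29.9
```

Emit:
apply_moves --moves '[[[0,0,0.001],0],[[0,0,0.001],0],[[0,0,0.001],0],[[0,0,0.001],0],[[0,0,0.001],0]]'

```text
time_s: 12.32
tcp_pos: [0.5641, 0.1619, 0.0858]
ee_rot: [[0.968, -0.252, 0.001], [-0.252, -0.968, 0.0], [0.0, -0.0, -1.0]]
wrist_force: [-0.7, -1.1, 0.6]
gripper_width: 0.299
gripper_force: 30.0
```

Emit:
apply_moves --moves '[[[0,0,0.001],0],[[0,0,0.001],0],[[0,0,0.0005],0],[[0,0,0.0005],0],[[0,0,0],0]]'

```text
time_s: 12.73
tcp_pos: [0.5641, 0.1619, 0.0827]
ee_rot: [[0.968, -0.252, 0.0], [-0.252, -0.968, 0.0], [0.0, -0.0, -1.0]]
wrist_force: [0.2, -1.4, 2.8]
gripper_width: 0.3
gripper_force: 30.0
```

Emit:
apply_moves --moves '[[[0,0,0.0005],0],[[0,0,0.0005],0],[[0,0,0.0005],0],[[0,0,0],0]]'

```text
time_s: 13.07
tcp_pos: [0.5642, 0.1619, 0.0815]
ee_rot: [[0.968, -0.252, 0.001], [-0.252, -0.968, 0.0], [0.001, -0.0, -1.0]]
wrist_force: [-1.1, -1.1, 5.8]
gripper_width: 0.3
gripper_force: 30.0
```

Emit:
apply_moves --moves '[[[0,0,0.0005],0],[[0,0,0.0005],0],[[0,0,0],0]]'

```text
time_s: 13.32
tcp_pos: [0.5642, 0.1619, 0.0806]
ee_rot: [[0.968, -0.252, 0.001], [-0.252, -0.968, 0.0], [0.001, -0.0, -1.0]]
wrist_force: [-2.3, -1.5, 7.3]
gripper_width: 0.304
gripper_force: 30.0
```

Emit:
apply_moves --moves '[[[0,0,0.0005],0],[[0,0,0.0005],0],[[0,0,0],0]]'

```text
time_s: 13.57
tcp_pos: [0.5641, 0.1619, 0.0793]
ee_rot: [[0.968, -0.252, 0.001], [-0.252, -0.968, 0.0], [0.001, -0.0, -1.0]]
wrist_force: [-0.7, 0.6, 3.1]
gripper_width: 0.302
gripper_force: 29.9
```

The net force dropped from about 10 N to 6 N, so the catches are snapping and the bottom should be about 1 mm lower.

Emit:
apply_moves --moves '[[[0,0,0.0005],0],[[0,0,0],0],[[0,0,0],0]]'

```text
time_s: 13.82
tcp_pos: [0.5641, 0.1619, 0.0786]
ee_rot: [[0.968, -0.252, 0.0], [-0.252, -0.968, 0.0], [0.0, -0.0, -1.0]]
wrist_force: [0.1, -1.5, 3.3]
gripper_width: 0.301
gripper_force: 29.9
```

Emit:
apply_moves --moves '[[[0,0,0.0004],0],[[0,0,0],0],[[0,0,0],0]]'

```text
time_s: 14.07
tcp_pos: [0.564, 0.1619, 0.0781]
ee_rot: [[0.968, -0.252, 0.0], [-0.252, -0.968, 0.0], [0.0, -0.0, -1.0]]
wrist_force: [0.5, -1.7, 3.8]
gripper_width: 0.299
gripper_force: 29.9
```

Emit:
apply_moves --moves '[[[0,0,0.0004],0],[[0,0,0],0],[[0,0,0],0]]'

```text
time_s: 14.32
tcp_pos: [0.564, 0.1619, 0.0778]
ee_rot: [[0.968, -0.252, 0.0], [-0.252, -0.968, 0.0], [0.0, -0.0, -1.0]]
wrist_force: [-0.5, -1.2, 3.8]
gripper_width: 0.305
gripper_force: 29.9
```

Emit:
apply_moves --moves '[[[0,0,0.0004],0],[[0,0,0],0],[[0,0,0],0]]'

```text
time_s: 14.57
tcp_pos: [0.564, 0.1619, 0.0774]
ee_rot: [[0.968, -0.252, 0.0], [-0.252, -0.968, 0.0], [0.0, -0.0, -1.0]]
wrist_force: [-0.2, -1.0, 4.4]
gripper_width: 0.302
gripper_force: 29.9
```

Emit:
apply_moves --moves '[[[0,0,0.0005],0],[[0,0,0],0],[[0,0,0],0]]'

```text
time_s: 14.82
tcp_pos: [0.5639, 0.1619, 0.0769]
ee_rot: [[0.968, -0.252, 0.0], [-0.252, -0.968, 0.0], [0.0, -0.0, -1.0]]
wrist_force: [-0.0, -0.2, 4.4]
gripper_width: 0.298
gripper_force: 29.9
```

Emit:
apply_moves --moves '[[[0,0,0.0005],0],[[0,0,0],0],[[0,0,0],0]]'

```text
time_s: 15.07
tcp_pos: [0.5639, 0.1619, 0.0764]
ee_rot: [[0.968, -0.252, 0.0], [-0.252, -0.968, 0.0], [0.0, -0.0, -1.0]]
wrist_force: [-0.3, -0.4, 4.0]
gripper_width: 0.304
gripper_force: 29.9
```

Emit:
apply_moves --moves '[[[0,0,0.0005],0],[[0,0,0.0005],0],[[0,0,0],0]]'

```text
time_s: 15.32
tcp_pos: [0.564, 0.1619, 0.0753]
ee_rot: [[0.968, -0.252, 0.0], [-0.252, -0.968, 0.0], [0.0, -0.0, -1.0]]
wrist_force: [0.0, -0.5, 4.7]
gripper_width: 0.302
gripper_force: 29.9
```

Emit:
apply_moves --moves '[[[0,0,0.0005],0],[[0,0,0],0],[[0,0,0],0]]'

```text
time_s: 15.57
tcp_pos: [0.5638, 0.1619, 0.0747]
ee_rot: [[0.968, -0.252, -0.0], [-0.252, -0.968, 0.0], [-0.0, -0.0, -1.0]]
wrist_force: [-0.6, -0.6, 3.9]
gripper_width: 0.303
gripper_force: 29.9
```

Emit:
apply_moves --moves '[[[0,0,0.0005],0],[[0,0,0.0003],0],[[0,0,0],0]]'

```text
time_s: 15.82
tcp_pos: [0.5639, 0.1619, 0.0741]
ee_rot: [[0.968, -0.252, 0.0], [-0.252, -0.968, 0.0], [0.0, -0.0, -1.0]]
wrist_force: [-1.0, -0.6, 5.0]
gripper_width: 0.303
gripper_force: 30.0
```

Emit:
apply_moves --moves '[[[0,0,0.0005],0],[[0,0,0],0],[[0,0,0],0]]'

```text
time_s: 16.07
tcp_pos: [0.564, 0.1619, 0.0738]
ee_rot: [[0.968, -0.252, 0.0], [-0.252, -0.968, 0.0], [0.0, -0.0, -1.0]]
wrist_force: [-1.2, -0.5, 5.6]
gripper_width: 0.299
gripper_force: 30.0
```

Emit:
apply_moves --moves '[[[0,0,0.0005],0],[[0,0,0],0],[[0,0,0],0]]'

```text
time_s: 16.32
tcp_pos: [0.5641, 0.162, 0.0737]
ee_rot: [[0.968, -0.252, 0.001], [-0.252, -0.968, 0.0], [0.001, -0.0, -1.0]]
wrist_force: [-1.1, -0.4, 7.1]
gripper_width: 0.3
gripper_force: 30.0
```

Emit:
apply_moves --moves '[[[0,0,0.0005],0],[[0,0,0],0],[[0,0,0],0]]'

```text
time_s: 16.57
tcp_pos: [0.5642, 0.162, 0.0737]
ee_rot: [[0.968, -0.252, 0.001], [-0.252, -0.968, 0.0], [0.001, -0.0, -1.0]]
wrist_force: [-1.7, 0.0, 9.1]
gripper_width: 0.301
gripper_force: 30.0
```

The bump at .081 was the ramps. The tool has now stopped dead at z = 0.0737 while the force climbs about 2 N per 0.5 mm, so the plate is on the hard seat. I'll press to about 20 N to be sure.

Emit:
apply_moves --moves '[[[0,0,0.0006],0],[[0,0,0],0],[[0,0,0.0006],0],[[0,0,0],0]]'

```text
time_s: 16.9
tcp_pos: [0.5643, 0.1621, 0.0735]
ee_rot: [[0.968, -0.251, 0.001], [-0.251, -0.968, -0.0], [0.001, -0.0, -1.0]]
wrist_force: [-3.4, -0.9, 14.1]
gripper_width: 0.304
gripper_force: 30.0
```

Emit:
apply_moves --moves '[[[0,0,0.0006],0],[[0,0,0],0],[[0,0,0],0]]'

```text
time_s: 17.15
tcp_pos: [0.5644, 0.1621, 0.0735]
ee_rot: [[0.968, -0.251, 0.002], [-0.251, -0.968, -0.0], [0.002, -0.0, -1.0]]
wrist_force: [-4.4, -2.0, 17.2]
gripper_width: 0.3
gripper_force: 30.0
```

Emit:
apply_moves --moves '[[[0,0,-0.001],0],[[0,0,-0.001],0],[[0,0,-0.0005],0],[[0,0,-0.0005],0],[[0,0,0],0]]'

```text
time_s: 17.57
tcp_pos: [0.564, 0.1619, 0.074]
ee_rot: [[0.968, -0.252, 0.0], [-0.252, -0.968, 0.0], [0.0, -0.0, -1.0]]
wrist_force: [-0.9, 0.0, 5.2]
gripper_width: 0.301
gripper_force: 29.9
```

Emit:
apply_moves --moves '[[[0,0,-0.0005],0],[[0,0,-0.0005],0],[[0,0,-0.0005],0],[[0,0,-0.0005],0],[[0,0,0],0]]'

```text
time_s: 17.98
tcp_pos: [0.5633, 0.1618, 0.0747]
ee_rot: [[0.968, -0.252, -0.002], [-0.252, -0.968, -0.0], [-0.002, 0.001, -1.0]]
wrist_force: [1.2, 0.1, -0.6]
gripper_width: 0.301
gripper_force: 29.9
```

Emit:
apply_moves --moves '[[[0,0,-0.0005],0],[[0,0,-0.0005],0],[[0,0,0],0]]'

```text
time_s: 18.23
tcp_pos: [0.563, 0.1616, 0.0759]
ee_rot: [[0.968, -0.252, -0.002], [-0.252, -0.968, -0.001], [-0.002, 0.001, -1.0]]
wrist_force: [-0.1, 0.0, -2.7]
gripper_width: 0.305
gripper_force: 29.9
```

The force has dropped to the free-hanging value about 1.5 mm above bottom, so the plate stayed down. I'll lift and look.

Emit:
apply_moves --moves '[[[0,0,-0.003],0],[[0,0,-0.01],0],[[0,0,-0.02],0],[[0,0,-0.025],0],[[0,0,-0.022],0]]'

```text
time_s: 18.65
tcp_pos: [0.5639, 0.1618, 0.1586]
ee_rot: [[0.968, -0.252, 0.0], [-0.252, -0.968, -0.0], [0.0, -0.0, -1.0]]
wrist_force: [1.0, 0.3, -2.4]
gripper_width: 0.307
gripper_force: 29.9
```

Emit:
apply_moves --moves '[[[-0.01,0.015,-0.006],0],[[-0.015,0.02,0],0],[[-0.015,0.015,0],0],[[0,0,0],0],[[0,0,0],0]]'

```text
time_s: 19.07
tcp_pos: [0.512, 0.1231, 0.164]
ee_rot: [[0.968, -0.252, 0.001], [-0.252, -0.968, 0.001], [0.001, -0.001, -1.0]]
wrist_force: [0.8, 0.3, -3.3]
gripper_width: 0.303
gripper_force: 29.9
```

```bash
python3 w.py w6 plate; python3 - <<'E'
from h import *
a=cap("side")["frame"][140:220,255:365];b=cap("scene")["frame"][150:230,240:350];p=cv2.imread("pics/w6.png")
c=p[100:240,240:400]
top=np.hstack([cv2.resize(x,(395,287),interpolation=3) for x in (a,b)])
bot=cv2.resize(c,(352,308),interpolation=3)
cv2.imwrite("pics/after.png",np.vstack([top,cv2.copyMakeBorder(bot,0,0,0,790-352,0)]))
E
```

```text
[0.513  0.1237 0.164 ] [0.5825 0.104  0.3255] 19.1167
plate cut 0.6 [267.1 148.9] [63.2 64.5] [0.5653 0.1581 0.046 ]
plate pt 0.76 [268.6 148. ] [0.5654 0.1575 0.041 ]
```

View pics/after.png

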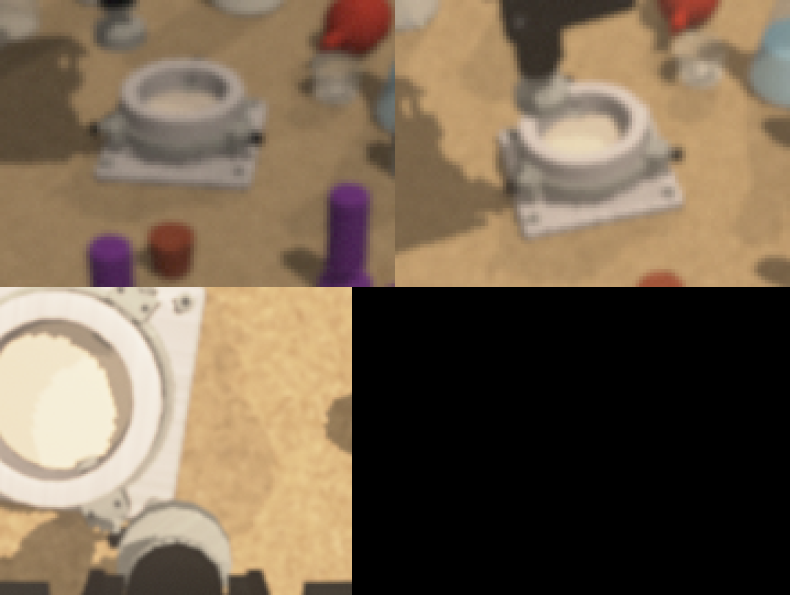

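Emit:
apply_moves --moves '[[[-0.015,-0.02,0],0],[[-0.015,-0.02,0.01],0],[[-0.003,-0.011,0.015],0],[[0,0,0.01],0],[[0,0,0],0]]'

```text
time_s: 19.73
tcp_pos: [0.4921, 0.1811, 0.1252]
ee_rot: [[0.968, -0.251, -0.005], [-0.251, -0.968, -0.003], [-0.004, 0.004, -1.0]]
wrist_force: [-0.3, -0.4, -3.4]
gripper_width: 0.304
gripper_force: 29.9
```

Emit:
apply_moves --moves '[[[0,0,0],0],[[0,0,0],0],[[0,0,0],0]]'

```text
time_s: 19.98
tcp_pos: [0.4942, 0.181, 0.1285]
ee_rot: [[0.968, -0.253, 0.001], [-0.253, -0.968, 0.001], [0.001, -0.001, -1.0]]
wrist_force: [0.5, 0.0, -3.4]
gripper_width: 0.302
gripper_force: 29.9
```

```bash
python3 w.py w7 cell plate; python3 - <<'E'
from h import *
import pickle
p=pickle.load(open("w7.pkl","rb"));o=models.cut_out
a=p["frame"];h=cv2.cvtColor(a,6)
# centre crop at projected axis
X=np.array([.564,.162,.045]);c=(X-p["eye"])@np.array(p["orientation"]);t=np.arctan2(np.hypot(*c[:2]),c[2]);n=c[:2]/np.hypot(*c[:2]);K=p["intrinsics"]
u,v=(n*t*K[0][0]+[K[0][2],K[1][2]]).astype(int);print(u,v)
c=a[max(v-55,0):v+55,u-55:u+55];cc=cv2.resize(c,(600,600),interpolation=cv2.INTER_CUBIC)
L=cv2.cvtColor(cc,cv2.COLOR_BGR2LAB);L[...,0]=cv2.createCLAHE(3,(4,4)).apply(L[...,0]);cv2.imwrite("pics/catch.png",cv2.cvtColor(L,cv2.COLOR_LAB2BGR))
E
```

```text
[0.4941 0.181  0.1285] [0.5647 0.1619 0.29  ] 20.0333
cell cut 0.77 [319.7 115.4] [151.  152.6] [0.5643 0.1619 0.    ]
plate cut 0.95 [319.4 115.5] [75.4 76.5] [0.5644 0.1621 0.046 ]
plate pt 0.59 [318.8 115.7] [0.5643 0.1627 0.041 ]
319 115
```

View pics/catch.png

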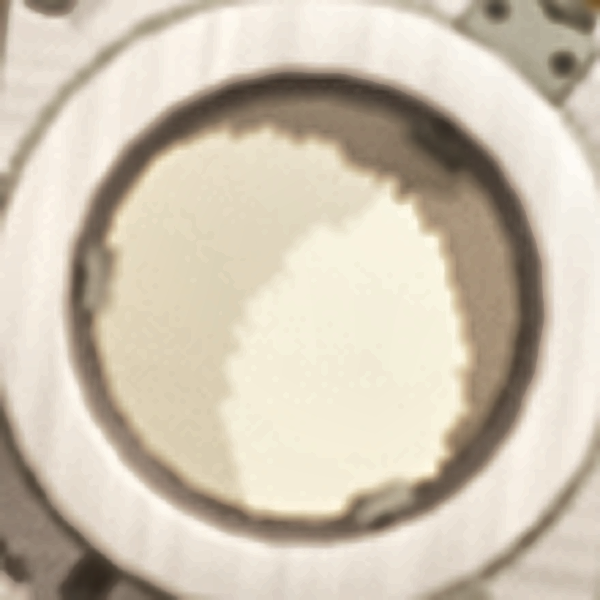

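The last view shows the plate deep and level in the bore, with all three catch noses out over its rim: left (100,275), bottom (385,500) and upper right in shadow (440,150). Now I'll take the tamper back to its cup.

Emit:
apply_moves --moves '[[[0,0,-0.015],0],[[0,0,-0.018],0],[[0.005,0.015,0],0],[[0.01,0.028,0],0],[[0.01,0.029,0],0]]'

```text
time_s: 20.65
tcp_pos: [0.4997, 0.1052, 0.1614]
ee_rot: [[0.968, -0.25, 0.001], [-0.25, -0.968, 0.001], [0.001, -0.001, -1.0]]
wrist_force: [0.2, -0.9, -2.2]
gripper_width: 0.301
gripper_force: 29.9
```

Emit:
apply_moves --moves '[[[0.01,0.03,0],0],[[0.01,0.03,0],0],[[0.01,0.03,0],0],[[0.01,0.03,0],0],[[0.01,0.03,0],0]]'

```text
time_s: 21.07
tcp_pos: [0.51, -0.0541, 0.1611]
ee_rot: [[0.968, -0.252, 0.001], [-0.252, -0.968, 0.0], [0.001, -0.0, -1.0]]
wrist_force: [0.7, -0.5, -2.3]
gripper_width: 0.305
gripper_force: 29.9
```

Emit:
apply_moves --moves '[[[0.01,0.03,0],0],[[0.01,0.03,0],0],[[0.01,0.02,0],0],[[0.003,0.01,0],0],[[0,0,0],0]]'

```text
time_s: 21.48
tcp_pos: [0.5192, -0.1499, 0.1607]
ee_rot: [[0.967, -0.255, -0.0], [-0.255, -0.967, -0.0], [-0.0, 0.0, -1.0]]
wrist_force: [0.3, 0.5, -3.0]
gripper_width: 0.301
gripper_force: 29.9
```

Emit:
apply_moves --moves '[[[0,0,0],0],[[0,0,0],0],[[0,0,0],0],[[0,0,0],0],[[0,0,0],0]]'

```text
time_s: 21.9
tcp_pos: [0.5195, -0.1471, 0.1609]
ee_rot: [[0.968, -0.251, 0.0], [-0.251, -0.968, 0.0], [0.0, -0.0, -1.0]]
wrist_force: [0.8, -0.2, -3.0]
gripper_width: 0.303
gripper_force: 29.9
```

```bash
python3 w.py w8 holder; python3 - <<'E'
from h import *
s=r.sense();print(np.array(s["ee_rot"]).T@(np.array([.5199,-.148,.0515])-s["tcp_pos"]),s["tcp_pos"])
E
```

```text
[ 0.5194 -0.1472  0.1609] [ 0.5901 -0.1659  0.3223] 21.95
holder cut 0.75 [319.5 181.2] [53.8 65.3] [ 0.522  -0.1485  0.    ]
holder pt 0.65 [319.4 183.4] [ 0.5197 -0.1477  0.    ]
[0.00061339 0.00039931 0.10929691] [ 0.51940381 -0.14746164  0.16079691]
```

Emit:
apply_moves --moves '[[[0.0004,0.0006,0.01],0],[[0,0,0.02],0],[[0,0,0.02],0],[[0,0,0.015],0],[[0,0,0.008],0]]'

```text
time_s: 22.47
tcp_pos: [0.5179, -0.1485, 0.085]
ee_rot: [[0.968, -0.253, -0.005], [-0.253, -0.968, 0.0], [-0.005, 0.001, -1.0]]
wrist_force: [-0.7, -0.0, -3.7]
gripper_width: 0.301
gripper_force: 29.9
```

Emit:
apply_moves --moves '[[[0,0,0],0],[[0,0,0],0],[[0,0,0.005],0],[[0,0,0.005],0],[[0,0,0.005],0]]'

```text
time_s: 22.88
tcp_pos: [0.5201, -0.1486, 0.0731]
ee_rot: [[0.968, -0.252, 0.002], [-0.252, -0.968, 0.0], [0.002, -0.0, -1.0]]
wrist_force: [0.4, 0.3, -2.7]
gripper_width: 0.304
gripper_force: 29.9
```

Emit:
apply_moves --moves '[[[0,0,0.005],0],[[0,0,0.005],0],[[0,0,0.004],0],[[0,0,0],0],[[0,0,0],0]]'

```text
time_s: 23.3
tcp_pos: [0.5195, -0.1486, 0.0584]
ee_rot: [[0.968, -0.252, -0.001], [-0.252, -0.968, -0.0], [-0.001, 0.0, -1.0]]
wrist_force: [0.2, 0.1, -3.6]
gripper_width: 0.301
gripper_force: 29.9
```

Emit:
apply_moves --moves '[[[0,0,0.002],0],[[0,0,0.002],0],[[0,0,0.001],0],[[0,0,0.001],0],[[0,0,0],0]]'

```text
time_s: 23.72
tcp_pos: [0.5195, -0.1486, 0.0526]
ee_rot: [[0.968, -0.252, -0.0], [-0.252, -0.968, 0.0], [-0.0, 0.0, -1.0]]
wrist_force: [-0.9, 0.6, -3.3]
gripper_width: 0.303
gripper_force: 29.9
```

Emit:
apply_moves --moves '[[[0,0,0.0005],0],[[0,0,0.0005],0],[[0,0,0],0],[[0,0,0],0]]'

```text
time_s: 24.05
tcp_pos: [0.5196, -0.1486, 0.0518]
ee_rot: [[0.968, -0.252, 0.0], [-0.252, -0.968, -0.0], [0.0, 0.0, -1.0]]
wrist_force: [0.4, -0.7, -3.2]
gripper_width: 0.304
gripper_force: 29.9
```

Emit:
apply_moves --moves '[[[0,0,0.0005],0],[[0,0,0],0],[[0,0,0.0005],0],[[0,0,0],0],[[0,0,0],0]]'

```text
time_s: 24.47
tcp_pos: [0.5199, -0.1486, 0.0515]
ee_rot: [[0.968, -0.252, 0.001], [-0.252, -0.968, -0.0], [0.001, -0.0, -1.0]]
wrist_force: [-0.5, 1.4, 4.0]
gripper_width: 0.304
gripper_force: 29.9
```

It is on the cup floor. I'll relieve the push slightly and open the gripper.

Emit:
apply_moves --moves '[[[0,0,-0.0004],0],[[0,0,0],0],[[0,0,0],0]]'

```text
time_s: 24.72
tcp_pos: [0.5199, -0.1486, 0.0514]
ee_rot: [[0.968, -0.252, 0.001], [-0.252, -0.968, -0.0], [0.001, -0.0, -1.0]]
wrist_force: [-0.4, 0.0, 3.4]
gripper_width: 0.3
gripper_force: 29.9
```

Emit:
apply_moves --moves '[[[0,0,0],0],[[0,0,0],0],[[0,0,0],0],[[0,0,0],0],[[0,0,0],0]]' --hand 0.08

```text
time_s: 25.13
tcp_pos: [0.5196, -0.1486, 0.051]
ee_rot: [[0.968, -0.252, -0.0], [-0.252, -0.968, -0.0], [-0.0, 0.0, -1.0]]
wrist_force: [-0.3, 0.9, -1.0]
gripper_width: 0.599
gripper_force: 0.0
```

Emit:
apply_moves --moves '[[[0,0,0],0],[[0,0,0],0],[[0,0,0],0],[[0,0,0],0],[[0,0,0],0]]'

```text
time_s: 25.55
tcp_pos: [0.5196, -0.1486, 0.0511]
ee_rot: [[0.968, -0.252, -0.0], [-0.252, -0.968, 0.0], [-0.0, 0.0, -1.0]]
wrist_force: [-0.3, -0.2, -0.1]
gripper_width: 0.899
gripper_force: 0.0
```

Emit:
apply_moves --moves '[[[0,0,-0.01],0],[[0,0,-0.03],0],[[0,0,-0.04],0],[[0,0,-0.04],0],[[0,0,-0.03],0]]'

```text
time_s: 25.97
tcp_pos: [0.5204, -0.1489, 0.2056]
ee_rot: [[0.968, -0.251, 0.005], [-0.251, -0.968, -0.001], [0.005, -0.0, -1.0]]
wrist_force: [0.8, -0.2, 0.2]
gripper_width: 0.92
gripper_force: 0.0
```

Emit:
apply_moves --moves '[[[-0.02,-0.03,0],0],[[-0.02,-0.01,0],0],[[0,0,0],0],[[0,0,0],0],[[0,0,0],0]]'

```text
time_s: 26.38
tcp_pos: [0.4913, -0.0998, 0.2019]
ee_rot: [[0.968, -0.252, 0.001], [-0.252, -0.968, -0.0], [0.001, -0.0, -1.0]]
wrist_force: [-0.2, 0.6, -0.3]
gripper_width: 0.917
gripper_force: 0.0
```

```bash
python3 w.py w9 holder tamper; python3 - <<'E'
from h import *
for n in("scene","side"):
    p=cap(n)
    for t in("holder","tamper"):
        for q in models.place_of(p,t)[:4]:
            a=np.array(q["at"])*[640,400];print(n,t,round(q["confidence"],2),onz(ray(p,a),.006 if t=="tamper" else 0).round(3))
    if n=="scene":
        for q in models.cut_out(p,"tamper")[:4]:
            m=q["region"].astype(np.uint8);c=cv2.findContours(m,0,2)[0];c=max(c,key=cv2.contourArea);print(np.round(cv2.fitEllipse(c)[0]),p["frame"][q["region"]].mean(0).round(),"axis deg",round(cv2.fitEllipse(c)[2],1))
E
```

```text
[ 0.4914 -0.1     0.2016] [ 0.5618 -0.1187  0.3634] 26.4333
holder cut 0.77 [353.  144.3] [54.9 56.7] [ 0.5188 -0.1484  0.    ]
holder cut 0.31 [123.  178.9] [89.3 99.6] [0.5603 0.1629 0.    ]
holder cut 0.22 [ 93.2 177.8] [3.7 7. ] [0.5782 0.2188 0.    ]
holder pt 0.58 [350.1 143.4] [ 0.5206 -0.1453  0.    ]
tamper cut 0.81 [236.6  82.3] [29.5 52.9] [ 0.6268 -0.0346  0.    ]
tamper cut 0.74 [332.9  59.5] [30.9 42.5] [ 0.6218 -0.1503  0.    ]
tamper cut 0.72 [122.9 178.1] [89.  99.5] [0.5614 0.1626 0.    ]
tamper pt 0.65 [355.5 140.3] [ 0.5233 -0.1519  0.006 ]
tamper pt 0.64 [246.8  86. ] [ 0.6177 -0.0466  0.006 ]
tamper pt 0.58 [289.8 204.6] [ 0.4678 -0.0574  0.006 ]
scene holder 0.58 [ 0.521 -0.147  0.   ]
scene tamper 0.9 [ 0.524 -0.153  0.006]
scene tamper 0.86 [ 0.603 -0.153  0.006]
scene tamper 0.68 [ 0.608 -0.059  0.006]
scene tamper 0.6 [ 0.466 -0.061  0.006]
[313. 257.] [106.  71. 114.] axis deg 176.3
[362. 268.] [64. 78. 90.] axis deg 3.9
[363. 222.] [105.  68. 111.] axis deg 7.7
[394. 248.] [109.  75. 119.] axis deg 9.0
side holder 0.65 [ 0.518 -0.144  0.   ]
side tamper 0.89 [ 0.621 -0.044  0.006]
side tamper 0.71 [ 0.609 -0.149  0.006]
side tamper 0.62 [ 0.514 -0.142  0.006]
```

The tamper stands upright in its cup, the gripper is clear and the bystanders were never touched. Handing in.

```bash
python3 -c "
from station import r
print(r.finish_job())"
```

```text
the job is handed in; nothing more can be done
None
```

The job is handed in: the plate is pressed to its seat at about 20 N and all three catches show over its rim, and the tamper is set back upright in its cup; the interface returned no verdict.

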